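# Slide the crisper tray onto the middle rails of the air fryer rack

### The job

Pick up the perforated metal tray by its upright orange handle and slide it, from the open front of the steel tray rack, onto the middle of the three pairs of rails, all the way in towards the back stops. Let go so that it lies flat on both middle rails, and do not disturb the lidded glass bowl.

Things in the scene. Friction and masses are not known exactly. Their poses are not given: they have to be found in the camera images.
- tray: Loose perforated aluminium tray, 0.2-0.4 kg, flat on the counter. 140 mm along its x, 190 along y; sheet 4 mm thick, rim 12 mm high. Upright handle at the centre: steel stem (8 mm in x, 30 in y) with an orange grip block 14 mm thick in x, 50 long in y, 50 to 82 mm above the underside; pinch it from above, fingers closing along x. Origin: centre of underside, z up. Same after a half turn.
- rack: Fixed steel tray rack on thin legs, open in front and on top, 236 mm wide, 154 high. Origin: centre of the frame's lower edge, 10-30 mm over the counter (varies). Trays slide in along +x; front at -x. Each side has 3 ledges, 6 mm thick, x from -75 to 75 mm, |y| from 75 to 105, where the side walls stop the tray; tops at z 25, 75 (middle), 125 mm. Two back stops at x = 75, |y| 86 to 98.
- middle_rails (a point): Point midway between the two middle rails, at the height of their top faces, halfway along them; axes as the rack's. With the tray home, the tray's origin lies here, or up to 5 mm farther in (+x) where it meets the back stops. Between left and right rails 150 mm is free up through the top for handle and fingers.
- bowl: Small round glass bowl with a clear snap lid in a blue rim, 108 mm across and 55 mm high, loose, standing on the counter beyond the tray or the rack. Leave it alone. Origin: centre of its underside.

How it is judged (in metres and radians):
On the way:
1. the tray is part of the way in from the front, between the middle and the highest rails (x of tray in the frame of middle_rails between -0.13 and -0.025 m and z of tray in the frame of middle_rails between -0.005 and 0.044 m and y of tray in the frame of middle_rails between -0.02 and 0.02 m), for 0.1 s.
At the end, for the whole second after the job is handed in: The tray rests flat (within 4 degrees) and still on the two middle rails, its centre within 20 mm of the middle of the rails along the slide and 15 mm across, its underside within 6 mm of the rails' top faces, square to the rack within 10 degrees (x of tray in the frame of middle_rails between -0.02 and 0.015 m and y of tray in the frame of middle_rails between -0.015 and 0.015 m and z of tray in the frame of middle_rails between -0.006 and 0.006 m and angle between the x axis of tray and the x axis of rack, either way round below 0.18 rad and angle between tray's own z axis and vertical below 0.07 rad and linear speed of tray below 0.02 m/s); the robot touches nothing.
It fails at once if the glass bowl is shifted by more than 30 mm or tipped (distance of bowl from where it was at the start of the episode above 0.03 m or angle between bowl's own z axis and vertical above 0.35 rad).
It also fails if it takes over 38 s, if anything falls off the work surface, if the arm or the gripper's body presses on something with over 40 N, if the wrist force passes 120 N, or if a joint passes its speed limit or range.

### The arm

A 6-joint arm with a two-finger parallel gripper is mounted at the origin on the work surface. World frame = base frame: x ahead of the robot, y to its left, z up, the work surface at z = 0. Lengths are in mm, angles in rad, forces in N, time in s.
With the tool pointing down it reaches from about 375 to 925 mm from the base axis. Payload 5.7 kg.
Tool frame: the origin (TCP) lies at the centre of the arm's flange, where the gripper is bolted on; the fingertips stand 173 mm ahead of it and the grasp point (between the pads) lies 155 mm ahead of it; z points along the fingers, y is the line along which they close (so a half turn about z gives the same grasp; the last joint's range is limited). The gripper opens to 85 mm and grips with 20 to 120 N. Pads are 22 mm wide; open, the fingers measure 114 mm over their backs; the gripper's body (76 mm by 85 mm) begins 54 mm behind the grasp point. The pads swing forward as they close: fully open they stand 13 mm farther back than shut.
Start: joints at [1.053, 0.359, 1.51, -0, 1.272, -0.115], TCP at [235.196, 551.967, 404.667] pointing down, gripper open.
Joint ranges: [-2.97, 2.97], [-1.01, 2.36], [0.21, 2.38], [-0.96, 4.11], [0.2, 2.71], [-2.98, 2.98]. Speed limits (rad/s): [2.39, 2.39, 3.14, 3.14, 3.14, 3.14].

### API

Orientations are given as a rotation vector (axis times angle).
In Python, from bench import robot, vision, hand_in gives the robot as it stands.
- The arm moves only by the tool arm_command, never from a script. Its argument "series" is a list of rows, each a list of 6 numbers: the shift along the tool's x, y, z in cm, then the turn, a rotation vector about the tool's x, y, z in degrees. In form: [[x, y, z, rx, ry, rz], ...]. A call has exactly 10 rows; each row shifts and turns the commanded pose from where the row before left it, along the tool's axes as they then stand; what a row does not reach is not made up. A row lasts 1/12 s, in which the tool goes at most 41.7 mm and 7.16 degrees, less where a joint would pass 70% of its speed; a pose out of reach is approached as far as the arm can. A call is refused whole if a number of a shift passes 4.17 or a number of a turn 7.16, either way. A call with a gripper value outside its range is refused whole. "claw" is the closure, from 0 (fully open) to 1 (shut), set as the call begins (left out, the last holds). The fingers move at their own pace and stop on an object; "force" is the grip in N (left out, the last holds). Time passes only in rows, so rows that do not move let the fingers close, or fill a call up. It gives the time, the measured TCP pose, the force, the opening and the grip force at its end, in the units of the state.
- robot.observe(): the state, without advancing time (a new reading comes with each control period).
- vision.read_camera(name): name is "scene" or "top" or "wrist"; returns a dict with "color" (400x640x3 uint8, blue, green, red), "fx", "fy", "cx", "cy" (pixels), "R" (3x3) and "t" (3): a world point X has camera coordinates R X + t. Camera axes: x right, y down, z forward; pixel columns grow to the right and rows downward; lengths in mm; the calibration is good to about 2 mm. A picture is of the moment at which its call begins. There is no depth.
- hand_in(): hands the job in; it is judged then, once.
The state is a dict: "t": time; "joint_positions": joint angles; "joint_velocities": joint speeds; "joint_torque": joint torques, N m; "ee_pos": TCP position; "ee_rot": TCP orientation; "wrist_force": force on the tool from outside, world axes, zero at the start; "torque": the same for the moment, N m; "width": finger opening in mm; "grip_force": force on a finger pad.
Only numpy, scipy, OpenCV 4.12 (cv2) and the standard library are available. Lean on these libraries where they do the work, as an engineer would, in place of code of your own. Each camera call takes 0.05 s, during which the arm holds its last target. There are 200 camera calls.

## Working session

There is one attempt and no reset: what is moved stays moved. The work goes in short steps, Python scripts to look and compute and a tool call to move; the robot and the scene stay as the last step left them, time stands still between calls to the robot, and variables do not carry over. Pictures are saved under pics/ and viewed, at most 10 in all, crops included, and the job is handed in when it is done.

Besides the shell and the picture viewer there is one more tool, called after ">>>" by a JSON object that holds its "op" and its "data", one argument or row to a line. arm_command: Moves the arm, as the interface text tells. Its arguments: {"type":"object","properties":{"series":{"type":"array"},"claw":{"type":"number"},"force":{"type":"number"}},"required":["series"]}

```bash
mkdir -p pics; python3 - <<'E'
from bench import robot, vision
import cv2,pickle
s=robot.observe(); print(s['t'],s['ee_pos'],s['ee_rot'],s['width'])
for n in ['scene','top']:
    d=vision.read_camera(n); pickle.dump(d,open(n+'.pkl','wb')); cv2.imwrite(f'pics/{n}0.png',d['color'])
    print(n,d['fx'],d['cx'],d['cy'],d['R'],d['t'])
E
```

```text
0.0 [235.02494269 551.64160628 403.84994956] [-6.28312766e-01 -3.07754029e+00  2.79270147e-03] 85.43233465537037
scene 399.5837890842726 321.0029095016677 201.40116379842746 [[ 0.50038403  0.86562684 -0.01749282]
 [ 0.69791733 -0.41522984 -0.58352   ]
 [-0.51237411  0.27977554 -0.81191035]] [-333.71003908 -380.55429716 1186.78856933]
top 506.973125734978 321.4011593653621 206.460116370415 [[ 0.09347252 -0.99561635 -0.00331227]
 [-0.97100623 -0.09042581 -0.22129183]
 [ 0.22002225  0.02390094 -0.97520201]] [-16.03186783 650.53957587 927.9418027 ]
```

View pics/scene0.png

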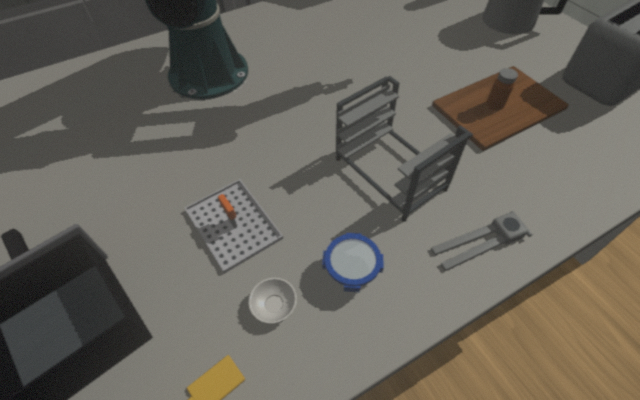

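View pics/top0.png

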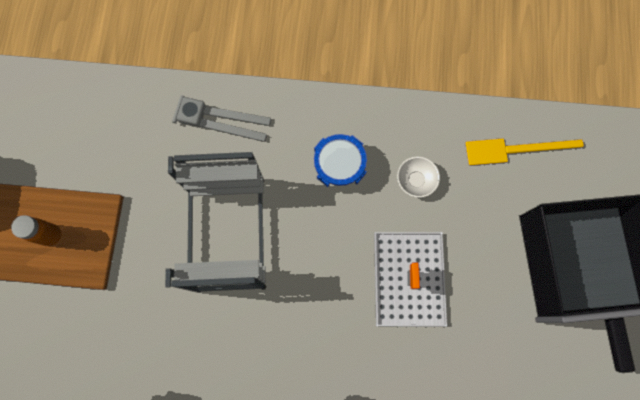

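The scene and top pictures show the tray at top (411,280), the rack at (215,220) and the bowl at (340,160). The rack opening should face right in the top view (world -y). I'll enlarge the rack and tray to measure them.

```bash
python3 - <<'E'
import cv2,pickle
import numpy as np
t=pickle.load(open('top.pkl','rb'))['color'];s=pickle.load(open('scene.pkl','rb'))['color']
f=lambda im:np.clip(im.astype(float)*1.5,0,255).astype('uint8')
cv2.imwrite('pics/c1.png',f(cv2.resize(t[140:300,155:285],None,fx=3.7,fy=3.7,interpolation=2)))
cv2.imwrite('pics/c2.png',f(cv2.resize(s[70:220,325:475],None,fx=4,fy=4,interpolation=2)))
E
```

```text
(no output)
```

View pics/c1.png

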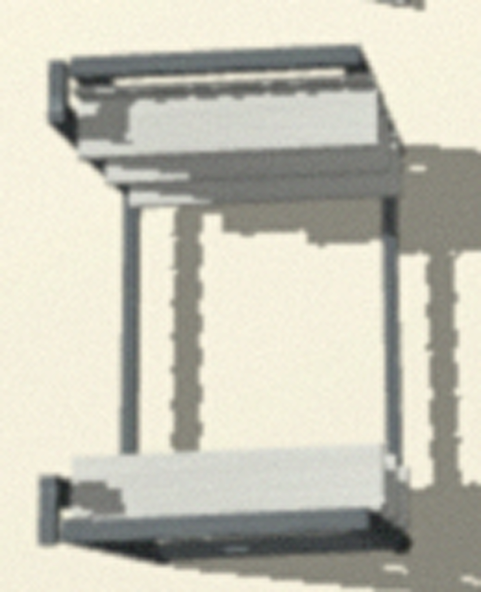

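View pics/c2.png

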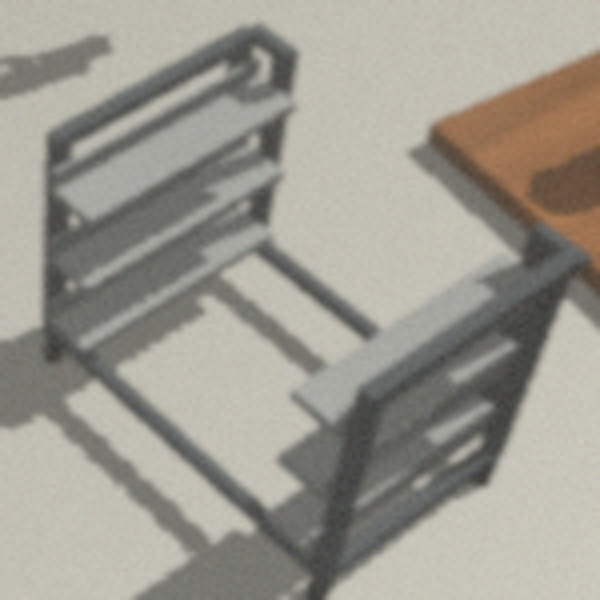

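```bash
cat > h.py <<'E'
import numpy as np,cv2,pickle
from scipy.optimize import least_squares
from scipy.spatial.transform import Rotation as Ro
def proj(d,P):
    c=np.atleast_2d(P)@np.array(d['R']).T+np.array(d['t'])
    return np.c_[d['fx']*c[:,0]/c[:,2]+d['cx'],d['fy']*c[:,1]/c[:,2]+d['cy']]
def world(p,L): # p=x,y,z,yaw
    return Ro.from_euler('z',p[3]).apply(L)+np.array(p[:3])
E
python3 - <<'E'
from h import *
T=pickle.load(open('top.pkl','rb'));S=pickle.load(open('scene.pkl','rb'))
un=lambda a,s,o:(np.array(a,float)+.5)/s-.5+np.array(o)
tp=un([(378,147),(80,157),(385,445),(72,458)],3.7,(155,140))
sp=un([(295,396),(505,260),(92,220),(293,103)],4,(325,70))
L=np.array([(-75,-75,125),(75,-75,125),(-75,75,125),(75,75,125)],float)
f=lambda p:np.r_[proj(T,world(p,L))-tp,proj(S,world(p,L))-sp].ravel()
r=least_squares(f,[600,200,20,1.5],loss='soft_l1',x_scale=[10,10,10,.1]);print('rack',r.x,f(r.x).round(1))
# tray
def orange(d):
    h=cv2.cvtColor(d['color'],cv2.COLOR_BGR2HSV);m=cv2.inRange(h,(3,170,60),(16,255,255))
    n,l,st,c=cv2.connectedComponentsWithStats(m);print(st[1:][st[1:,4]>20],c[1:][st[1:,4]>20]);
    i=1+np.argmax(st[1:,4]);return c[i]
ot,os_=orange(T),orange(S)
C=np.array([(-70,-95,12),(-70,95,12),(70,95,12),(70,-95,12)],float)
tc=np.array([(446,327),(445,233),(376,233),(376,326.5)])
g=lambda p:np.r_[proj(T,world([p[0],p[1],0,p[2]],C))-tc,proj(T,world([p[0],p[1],0,p[2]],[[0,0,74]]))-ot,proj(S,world([p[0],p[1],0,p[2]],[[0,0,72]]))-os_].ravel()
r=least_squares(g,[500,-100,1.5],loss='soft_l1',x_scale=[10,10,.1]);print('tray',r.x,g(r.x).round(1))
B=lambda p:np.r_[proj(T,[[p[0],p[1],50]])[0]-[340,160]];print('bowl',least_squares(B,[600,0]).x)
from bench import robot
s=robot.observe();print(Ro.from_rotvec(s['ee_rot']).as_matrix().round(3))
E
```

```text
rack [589.87265863 231.29767557  19.7492407    1.70593643] [-0.1 -0.6 -0.6 -0.  -0.9 -0.4 -0.3 -0.4 -1.8 -0.3 -1.4 -1.1 -1.   1.2
  0.3  0.9]
[[   0  185  122  104 9455]
 [ 410  263   10   26  222]] [[ 58.31485986 236.41787414]
 [414.27027027 275.7972973 ]]
[] []
tray [ 587.99263418 -144.40430042    1.62521954] [-2.300e+00 -1.205e+02  1.000e-01  6.550e+01 -5.000e-01  6.270e+01
  9.000e-01 -1.225e+02  3.573e+02  9.400e+00  1.180e+01  2.470e+01]
bowl [755.77172786  16.14893619]
[[-0.92   0.392 -0.001]
 [ 0.392  0.92  -0.001]
 [ 0.    -0.002 -1.   ]]
```

```bash
python3 - <<'E'
from h import *
T=pickle.load(open('top.pkl','rb'));S=pickle.load(open('scene.pkl','rb'))
ot=np.array([414.3,275.8])
b=S['color'][190:225,215:240].astype(int);m=(b[...,2]>b[...,0]+60)
y,x=np.nonzero(m);os_=np.array([x.mean()+215,y.mean()+190]);print(os_,m.sum())
C=np.array([(-70,-95,12),(-70,95,12),(70,95,12),(70,-95,12)],float)
# order: (446,327)= -y,-x world ; yaw~pi/2: local x->+Y, local y->-X
tc=np.array([(445,233),(446,327),(376,326.5),(376,233)])
g=lambda p:np.r_[proj(T,world([p[0],p[1],0,p[2]],C))-tc,proj(T,world([p[0],p[1],0,p[2]],[[0,0,76]]))-ot,proj(S,world([p[0],p[1],0,p[2]],[[0,0,72]]))-os_].ravel()
r=least_squares(g,[500,-100,1.57],loss='soft_l1',x_scale=[10,10,.1]);print('tray',r.x,g(r.x).round(1))
E
```

```text
[225.47058824 202.78151261] 119
tray [ 529.49552449 -146.78092471    1.6459265 ] [-2.2  0.3  0.1  0.6 -0.4 -0.2 -0.9 -0.9  1.1  0.3 -1.   2.5]
```

>>> {"op": "arm_command", "data": {
  "series": [
    [0, 0, 0, 0, 0, -6.85],
    [0, 0, 0, 0, 0, -6.85],
    [0, 0, 0, 0, 0, -6.85],
    [0, 0, 0, 0, 0, -6.85],
    [-1.2, -3.6, 0, 0, 0, 0],
    [-1.2, -3.6, 0, 0, 0, 0],
    [-1.2, -3.6, 0, 0, 0, 0],
    [-1.2, -3.6, 0, 0, 0, 0],
    [-1.2, -3.6, 0, 0, 0, 0],
    [-1.2, -3.6, 0, 0, 0, 0]
  ],
  "claw": 0
}}

```text
t: 0.93
ee_pos: [323.3, 340.3, 404.4]
ee_rot: [0.119, -3.139, 0.001]
wrist_force: [1.4, -0.4, 0.3]
width: 85.4
grip_force: 0.0
```

>>> {"op": "arm_command", "data": {
  "series": [
    [-1.2, -3.6, 0, 0, 0, 0],
    [-1.2, -3.6, 0, 0, 0, 0],
    [-1.2, -3.6, 0, 0, 0, 0],
    [-1.2, -3.6, 0, 0, 0, 0],
    [-1.2, -3.6, 0, 0, 0, 0],
    [-1.2, -3.6, 0, 0, 0, 0],
    [-1.2, -3.6, 0, 0, 0, 0],
    [-1.2, -3.6, 0, 0, 0, 0],
    [-1.2, -3.6, 0, 0, 0, 0],
    [-1.2, -3.6, 0, 0, 0, 0]
  ]
}}

```text
t: 1.77
ee_pos: [470.1, -9.8, 404.6]
ee_rot: [0.118, -3.139, -0.0]
wrist_force: [-0.1, 0.7, 0.2]
width: 85.4
grip_force: 0.0
```

>>> {"op": "arm_command", "data": {
  "series": [
    [-1.2, -3.6, 0, 0, 0, 0],
    [-1.2, -3.6, 0, 0, 0, 0],
    [-1.2, -3.6, 0, 0, 0, 0],
    [-1.2, -3.5, 0, 0, 0, 0],
    [0, 0, 1.8, 0, 0, 0],
    [0, 0, 1.8, 0, 0, 0],
    [0, 0, 1.8, 0, 0, 0],
    [0, 0, 1.8, 0, 0, 0],
    [0, 0, 0, 0, 0, 0],
    [0, 0, 0, 0, 0, 0]
  ]
}}

```text
t: 2.6
ee_pos: [528.1, -146.7, 331.8]
ee_rot: [0.118, -3.136, -0.002]
wrist_force: [0.6, -0.3, -0.1]
width: 85.4
grip_force: 0.0
```

```bash
python3 - <<'E'
from h import *
from bench import robot,vision
s=robot.observe();print(s['t'],s['ee_pos'],Ro.from_rotvec(s['ee_rot']).as_matrix().round(3))
for n in ['wrist','top']:
    d=vision.read_camera(n);pickle.dump(d,open(n+'1.pkl','wb'));cv2.imwrite(f'pics/{n}1.png',d['color'])
    if n=='wrist':
        for z in (50,82): print(proj(d,world([529.5,-146.8,0,1.646],[[-7,-25,z],[7,-25,z],[7,25,z],[-7,25,z]])).round(0).tolist())
E
```

```text
2.6 [ 528.13760197 -146.74191198  331.80114153] [[-0.997 -0.075 -0.003]
 [-0.075  0.997  0.001]
 [ 0.003  0.001 -1.   ]]
[[314.0, 238.0], [332.0, 238.0], [333.0, 174.0], [313.0, 174.0]]
[[312.0, 256.0], [333.0, 256.0], [334.0, 184.0], [312.0, 184.0]]
```

View pics/wrist1.png

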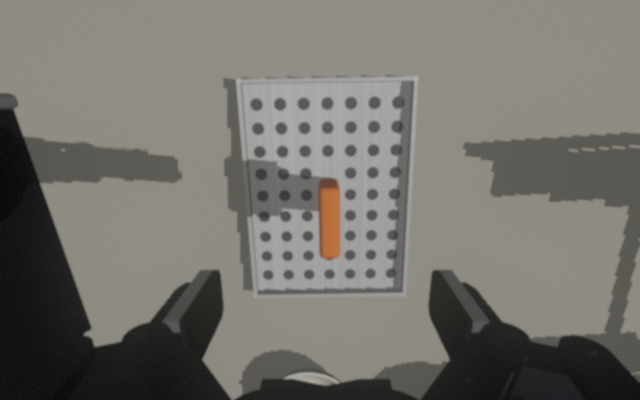

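The handle top is centred at (330,221) against a predicted (323,220), so it sits about 4.5 mm along tool +y. I'll correct for that, descend and grip.

>>> {"op": "arm_command", "data": {
  "series": [
    [0, 0.45, 2.2, 0, 0, 0],
    [0, 0, 2.2, 0, 0, 0],
    [0, 0, 2.2, 0, 0, 0],
    [0, 0, 2.2, 0, 0, 0],
    [0, 0, 1.1, 0, 0, 0],
    [0, 0, 1.1, 0, 0, 0],
    [0, 0, 0, 0, 0, 0],
    [0, 0, 0, 0, 0, 0],
    [0, 0, 0, 0, 0, 0],
    [0, 0, 0, 0, 0, 0]
  ]
}}

```text
t: 3.53
ee_pos: [529.0, -142.7, 223.9]
ee_rot: [-0.118, 3.137, -0.002]
wrist_force: [-0.2, -0.1, 0.9]
width: 85.4
grip_force: 0.0
```

>>> {"op": "arm_command", "data": {
  "series": [
    [0, 0, 0, 0, 0, 0],
    [0, 0, 0, 0, 0, 0],
    [0, 0, 0, 0, 0, 0],
    [0, 0, 0, 0, 0, 0],
    [0, 0, 0, 0, 0, 0],
    [0, 0, 0, 0, 0, 0],
    [0, 0, 0, 0, 0, 0],
    [0, 0, 0, 0, 0, 0],
    [0, 0, 0, 0, 0, 0],
    [0, 0, 0, 0, 0, 0]
  ],
  "claw": 1,
  "force": 60
}}

```text
t: 4.37
ee_pos: [528.5, -142.6, 222.9]
ee_rot: [-0.118, 3.139, -0.001]
wrist_force: [-0.4, -0.9, 4.5]
width: 13.3
grip_force: 59.6
```

>>> {"op": "arm_command", "data": {
  "series": [
    [0, 0, -0.6, 0, 0, 0],
    [0, 0, -1.5, 0, 0, 0],
    [0, 0, -1.5, 0, 0, 0],
    [0, 0, -1.5, 0, 0, 0],
    [0, 0, -1.5, 0, 0, 0],
    [0, 0, -1.5, 0, 0, 0],
    [0, 0, -1.5, 0, 0, 0],
    [0, 0, -1.5, 0, 0, 0],
    [0, 0, 0, 0, 0, -1.7],
    [0, 0, 0, 0, 0, -1.7]
  ]
}}

```text
t: 5.2
ee_pos: [528.3, -142.3, 334.7]
ee_rot: [-0.213, 3.133, -0.001]
wrist_force: [0.2, 0.7, -2.8]
width: 13.1
grip_force: 58.8
```

>>> {"op": "arm_command", "data": {
  "series": [
    [-1.4, 2.15, 0, 0, 0, 0],
    [-1.4, 2.15, 0, 0, 0, 0],
    [-1.4, 2.15, 0, 0, 0, 0],
    [-1.4, 2.15, 0, 0, 0, 0],
    [-1.4, 2.15, 0, 0, 0, 0],
    [-1.4, 2.15, 0, 0, 0, 0],
    [-1.4, 2.15, 0, 0, 0, 0],
    [-1.2, 2.15, 0, 0, 0, 0],
    [0, 0, 0, 0, 0, 0],
    [0, 0, 0, 0, 0, 0]
  ]
}}

```text
t: 6.03
ee_pos: [614.0, 44.1, 333.1]
ee_rot: [0.215, -3.133, -0.0]
wrist_force: [-0.9, -0.1, -2.5]
width: 13.2
grip_force: 59.2
```

```bash
python3 - <<'E'
from h import *
from bench import robot,vision
s=robot.observe();print(s['t'],s['ee_pos'],Ro.from_rotvec(s['ee_rot']).as_matrix().round(3),s['width'])
ims=[]
for n,(x,y,w,h) in {'top':(150,140,270,180),'scene':(200,60,280,180)}.items():
    d=vision.read_camera(n);pickle.dump(d,open(n+'2.pkl','wb'))
    ims.append(np.clip(cv2.resize(d['color'][y:y+h,x:x+w],(800,int(800*h/w)),interpolation=2)*1.5,0,255))
    cv2.imwrite(f'pics/{n}2.png',ims[-1])
E
```

```text
6.0333 [613.99208837  44.07316087 333.10211664] [[-0.991 -0.137 -0.002]
 [-0.137  0.991  0.   ]
 [ 0.002  0.    -1.   ]] 13.183311340342684[ WARN:0@1.782] global loadsave.cpp:1063 imwrite_ Unsupported depth image for selected encoder is fallbacked to CV_8U.
```

View pics/top2.png

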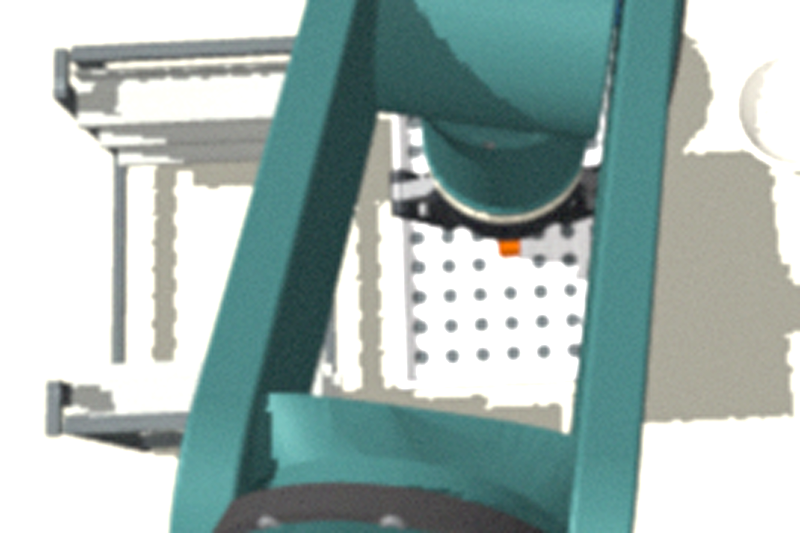

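View pics/scene2.png

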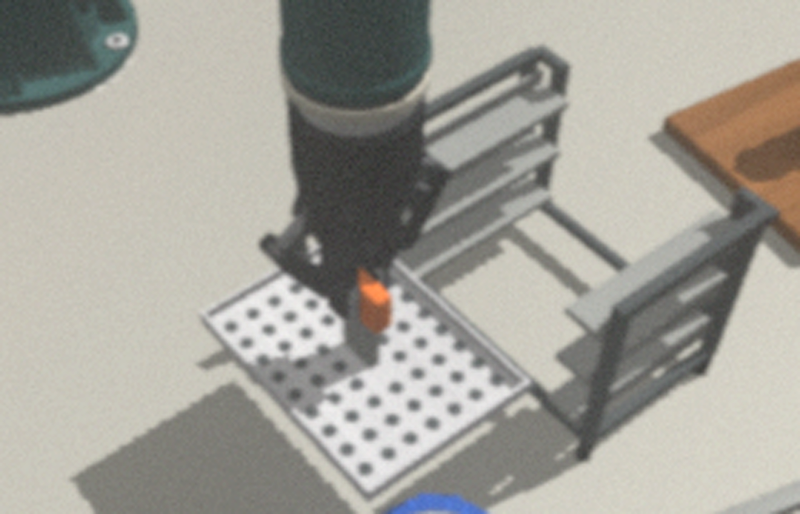

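```bash
python3 - <<'E'
from h import *
S=pickle.load(open('scene2.pkl','rb'));k=800/280
un=lambda a:(np.array(a,float)+.5)/k-.5+np.array([200,60])
c=un([(200,317),(370,497),(530,383)])
L=np.array([(-70,95,11),(-70,-95,11),(70,-95,11)],float)
for free in (0,1):
    f=lambda p:(proj(S,world([p[0],p[1],p[3] if free else 111,p[2]],L))-c).ravel()
    r=least_squares(f,[614,44,1.706,111],x_scale=[10,10,.1,10]);print('tray',r.x.round(3),f(r.x).round(1))
rk=[589.87,231.3,19.75,1.706]
P=np.array([(-75,-75,75),(-75,-75,125),(75,75,75),(75,75,125)],float)
print((proj(S,world(rk,P))-un([(558,355),(570,303),(555,155),(567,102)])).round(1))
for p in ([614,44.1,0],r.x[:3]*[1,1,0]):
    print('in rack', Ro.from_euler('z',-1.706).apply(np.array(p)-[589.87,231.3,0]).round(1))
E
```

```text
tray [617.636  42.343   1.72  111.   ] [-0.5 -0.1 -0.1 -0.1  0.6  0.1]
tray [614.9    43.948   1.72  106.451] [-0.1  0.2 -0.1 -0.3  0.2  0.1]
[[-1.7  0.4]
 [-2.6  2.6]
 [ 1.3 -0.6]
 [ 0.1  0.9]]
in rack [-188.7    1.3    0. ]
in rack [-189.     0.5    0. ]
```

The tray is in line with the rack and about 11–16 mm above the middle rails, so I'll slide it in.

>>> {"op": "arm_command", "data": {
  "series": [
    [0, 1, 0, 0, 0, 0],
    [0, 1, 0, 0, 0, 0],
    [0, 1, 0, 0, 0, 0],
    [0, 1, 0, 0, 0, 0],
    [0, 1, 0, 0, 0, 0],
    [0, 1, 0, 0, 0, 0],
    [0, 1, 0, 0, 0, 0],
    [0, 1, 0, 0, 0, 0],
    [0, 1, 0, 0, 0, 0],
    [0, 1, 0, 0, 0, 0]
  ]
}}

```text
t: 6.97
ee_pos: [600.6, 143.0, 333.7]
ee_rot: [0.212, -3.134, 0.0]
wrist_force: [-1.6, 0.6, -2.8]
width: 13.2
grip_force: 59.3
```

```bash
python3 - <<'E'
from h import *
from bench import robot,vision
s=robot.observe();print(s['ee_pos'],s['wrist_force'])
d=vision.read_camera('scene');pickle.dump(d,open('scene3.pkl','wb'))
cv2.imwrite('pics/scene3.png',np.clip(cv2.resize(d['color'][60:240,240:480],(800,600),interpolation=2)*1.5,0,255).astype('uint8'))
E
```

```text
[600.63891673 143.01926274 333.68613362] [-1.56278715  0.5695621  -2.77391263]
```

View pics/scene3.png

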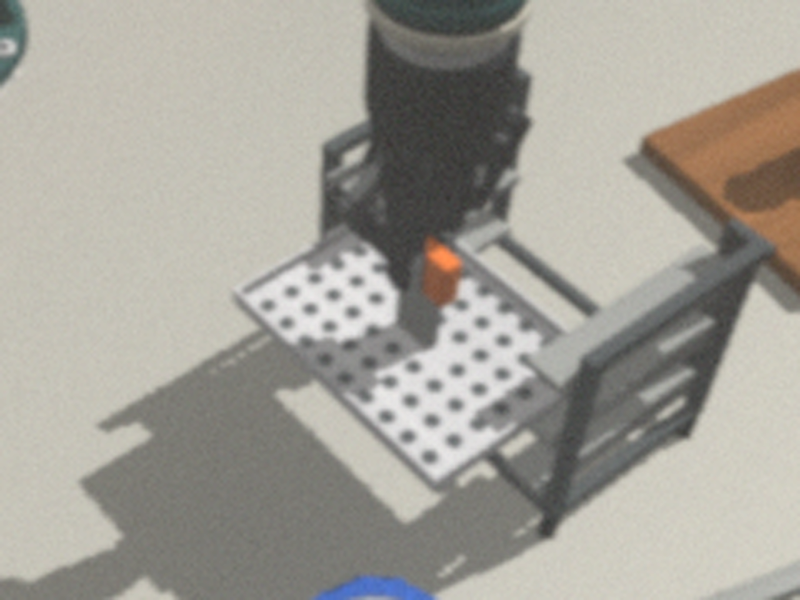

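The tray is entering beneath the top ledge on both sides without touching, with its front edge at (435,490)–(235,295). I'll carry on to home and lower gently.

>>> {"op": "arm_command", "data": {
  "series": [
    [0, 1.1, 0, 0, 0, 0],
    [0, 1.1, 0, 0, 0, 0],
    [0, 1.1, 0, 0, 0, 0],
    [0, 1.1, 0, 0, 0, 0],
    [0, 1.1, 0, 0, 0, 0],
    [0, 1.1, 0, 0, 0, 0],
    [0, 1, 0, 0, 0, 0],
    [0, 0.7, 0, 0, 0, 0],
    [0, 0.4, 0, 0, 0, 0],
    [0, 0, 0, 0, 0, 0]
  ]
}}

```text
t: 7.85
ee_pos: [588.9, 229.0, 333.7]
ee_rot: [0.213, -3.134, -0.0]
wrist_force: [-0.1, 0.5, -2.2]
width: 13.5
grip_force: 59.3
```

>>> {"op": "arm_command", "data": {
  "series": [
    [0, 0, 0.2, 0, 0, 0],
    [0, 0, 0.2, 0, 0, 0],
    [0, 0, 0.2, 0, 0, 0],
    [0, 0, 0.2, 0, 0, 0],
    [0, 0, 0.2, 0, 0, 0],
    [0, 0, 0, 0, 0, 0],
    [0, 0, 0, 0, 0, 0],
    [0, 0, 0, 0, 0, 0],
    [0, 0, 0, 0, 0, 0],
    [0, 0, 0, 0, 0, 0]
  ]
}}

```text
t: 8.68
ee_pos: [589.2, 228.1, 323.8]
ee_rot: [-0.212, 3.134, -0.0]
wrist_force: [-0.5, -0.2, -3.1]
width: 13.2
grip_force: 59.4
```

Free so far. I'll keep lowering in small steps until the rails take the weight.

>>> {"op": "arm_command", "data": {
  "series": [
    [0, 0, 0.1, 0, 0, 0],
    [0, 0, 0.1, 0, 0, 0],
    [0, 0, 0.1, 0, 0, 0],
    [0, 0, 0, 0, 0, 0],
    [0, 0, 0, 0, 0, 0],
    [0, 0, 0, 0, 0, 0],
    [0, 0, 0, 0, 0, 0],
    [0, 0, 0, 0, 0, 0],
    [0, 0, 0, 0, 0, 0],
    [0, 0, 0, 0, 0, 0]
  ]
}}

```text
t: 9.52
ee_pos: [589.1, 228.1, 320.7]
ee_rot: [-0.211, 3.134, -0.0]
wrist_force: [0.2, 0.0, -2.5]
width: 13.0
grip_force: 59.4
```

>>> {"op": "arm_command", "data": {
  "series": [
    [0, 0, 0.1, 0, 0, 0],
    [0, 0, 0.1, 0, 0, 0],
    [0, 0, 0, 0, 0, 0],
    [0, 0, 0, 0, 0, 0],
    [0, 0, 0, 0, 0, 0],
    [0, 0, 0, 0, 0, 0],
    [0, 0, 0, 0, 0, 0],
    [0, 0, 0, 0, 0, 0],
    [0, 0, 0, 0, 0, 0],
    [0, 0, 0, 0, 0, 0]
  ]
}}

```text
t: 10.35
ee_pos: [589.2, 228.1, 319.1]
ee_rot: [-0.211, 3.134, 0.0]
wrist_force: [-2.6, -0.7, 5.0]
width: 13.3
grip_force: 60.3
```

Contact: the force went from -2.5 to +5 N. I'll nudge 3 mm further in, then release and rise.

>>> {"op": "arm_command", "data": {
  "series": [
    [0, 0.1, 0, 0, 0, 0],
    [0, 0.1, 0, 0, 0, 0],
    [0, 0.1, 0, 0, 0, 0],
    [0, 0, 0, 0, 0, 0],
    [0, 0, 0, 0, 0, 0],
    [0, 0, 0, 0, 0, 0],
    [0, 0, 0, 0, 0, 0],
    [0, 0, 0, 0, 0, 0],
    [0, 0, 0, 0, 0, 0],
    [0, 0, 0, 0, 0, 0]
  ]
}}

```text
t: 11.18
ee_pos: [589.2, 230.6, 319.1]
ee_rot: [-0.211, 3.133, -0.002]
wrist_force: [-1.1, -4.2, 5.3]
width: 13.3
grip_force: 60.6
```

>>> {"op": "arm_command", "data": {
  "series": [
    [0, 0, 0, 0, 0, 0],
    [0, 0, 0, 0, 0, 0],
    [0, 0, 0, 0, 0, 0],
    [0, 0, 0, 0, 0, 0],
    [0, 0, 0, 0, 0, 0],
    [0, 0, 0, 0, 0, 0],
    [0, 0, 0, 0, 0, 0],
    [0, 0, 0, 0, 0, 0],
    [0, 0, 0, 0, 0, 0],
    [0, 0, 0, 0, 0, 0]
  ],
  "claw": 0
}}

```text
t: 12.02
ee_pos: [588.7, 231.1, 318.7]
ee_rot: [0.212, -3.134, 0.0]
wrist_force: [-0.3, -0.9, 0.3]
width: 85.7
grip_force: 0.0
```

>>> {"op": "arm_command", "data": {
  "series": [
    [0, 0, -0.5, 0, 0, 0],
    [0, 0, -1, 0, 0, 0],
    [0, 0, -1.5, 0, 0, 0],
    [0, 0, -2, 0, 0, 0],
    [0, 0, -2, 0, 0, 0],
    [0, 0, -2, 0, 0, 0],
    [0, 0, -2, 0, 0, 0],
    [0, 0, -2, 0, 0, 0],
    [0, 0, 0, 0, 0, 0],
    [0, 0, 0, 0, 0, 0]
  ]
}}

```text
t: 12.85
ee_pos: [589.0, 231.2, 450.9]
ee_rot: [-0.211, 3.131, 0.001]
wrist_force: [-0.5, -0.3, -0.9]
width: 85.4
grip_force: 0.0
```

```bash
python3 - <<'E'
from h import *
from bench import robot,vision
s=robot.observe();print(s['t'],s['ee_pos'],s['wrist_force'],s['width'])
d=vision.read_camera('scene');pickle.dump(d,open('scene4.pkl','wb'));w=vision.read_camera('wrist');pickle.dump(w,open('wrist4.pkl','wb'))
a=cv2.resize(d['color'][80:230,310:480],(400,353),interpolation=2);b=cv2.resize(w['color'],(400,250))
cv2.imwrite('pics/fin.png',np.clip(np.vstack([a,b[:240]])*1.5,0,255).astype('uint8'))
E
```

```text
12.85 [589.02145686 231.20831656 450.86209095] [-0.51346857 -0.29437374 -0.85313969] 85.35932665338426
```

View pics/fin.png

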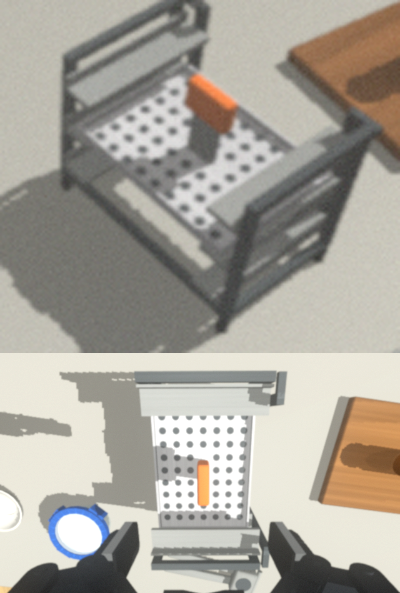

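The tray lies flat and square on the middle rails. In the lower picture its handle is at (203,483), its edges are at x 153–252 and the ledges span about 142–270. The bowl is untouched.

```bash
python3 -c "
from bench import hand_in
print(hand_in())"
```

```text
the job is handed in; nothing more can be done
None
```

I slid the tray onto the middle rails and released it there, flat and square with the gripper clear and the bowl untouched; the job is handed in, but no verdict was returned.

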